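# Make up the two gel kits

## Task

Make up the two gel kits from the stock on the bench: the blue tray gets the green gel electrode module in its long bay and the blue-capped bottle and the timer in its two square pockets, one each, either way round. The white tray gets the orange tube rack in its long bay and the amber bottle in either of its square pockets. Set each thing gently down so that it stands upright on the floor of its bay or pocket, and leave the red-capped bottle, the beaker and the syringe where they are.

Things in the scene. Friction and masses are not known exactly. Their poses are not given: they have to be found in the camera images.
- blue_tray: Kit tray of blue plastic, fixed, empty, 166 (x) x 170 (y) x 24 mm; yaw within 0.3 rad. Origin: centre of underside. Floor at z 4, walls and lands (14 wide) up to 24. Long bay on its -x side (nearer the robot): 68 (x) x 136 (y), centre x -43, y 0. Two square pockets on its +x side: 72 x 72, centres x 41, y +43 and -43. Stands at the robot's left or right.
- white_tray: Kit tray of white plastic, fixed, empty, 166 (x) x 170 (y) x 24 mm; yaw within 0.3 rad. Origin: centre of underside. Floor at z 4, walls and lands (14 wide) up to 24. Long bay on its -x side (nearer the robot): 68 (x) x 136 (y), centre x -43, y 0. Two square pockets on its +x side: 72 x 72, centres x 41, y +43 and -43. Stands at the robot's left or right.
- gel_module: Gel tank electrode module, standing, 200 g: green ribbed core, white clamp bar along the top. Foot 32 (x) x 100 (y) x 12 mm; core 12 thick, end posts 22; white bar 20 (x) x 100 (y), z 70 to 88: grip it mid-length across x. Two brass plugs, 8 tall, on the bar at y +40 and -40. Origin: centre of underside; long axis y, z up; yaw within 0.4 rad.
- tube_rack: Orange microtube rack, 45 (x) x 105 (y) x 50 mm high, 3 x 7 wells, with eight capped clear tubes that stay in it, lids up to z 58. Origin: centre of underside; long axis y, z up; yaw within 0.4 rad. 90 g; grip across x.
- timer: Light grey bench timer, standing, 36 (x) x 56 (y) x 58 mm high, display on its +x face, red, yellow and green buttons (2 high) in a row on top. Origin: centre of underside, z up; yaw within 0.4 rad. 100 g; grip across x.
- blue_cap_bottle: 50 ml screw-cap laboratory bottle, clear pale glass, blue cap, pale paper label round the body; 46 mm diameter, straight-sided up to z 56, shoulder up to 66, cap 36 diameter from 67 to the top at 88. Origin: centre of the underside, z up. Standing, about 130 g. Goes in the blue tray.
- amber_bottle: 50 ml screw-cap laboratory bottle, brown amber glass, white cap, pale paper label round the body; 46 mm diameter, straight-sided up to z 56, shoulder up to 66, cap 36 diameter from 67 to the top at 88. Origin: centre of the underside, z up. Standing, about 130 g. Goes in the white tray.
- red_cap_bottle: 50 ml screw-cap laboratory bottle, clear pale glass, red cap, pale paper label round the body; 46 mm diameter, straight-sided up to z 56, shoulder up to 66, cap 36 diameter from 67 to the top at 88. Origin: centre of the underside, z up. Standing, about 130 g. Not wanted in any kit: leave it alone.
- beaker: Cream plastic beaker, 76 mm across, 95 high, beyond the stock. Origin: centre of the underside. Leave it alone.
- syringe: Large plastic syringe lying on the bench, pale barrel 28 mm thick, about 150 long along its y axis, flange 44 x 32. Origin: on the bench under the middle of the barrel. Leave it alone.
Not all that is in view belongs to the job. Leave any turquoise look-alike of the blue_cap_bottle alone. Leave any pink look-alike of the gel_module alone.

How it is judged:
By the outcome, as a careful person would: the job done as asked, in the order asked, and still so for the second after the job is handed in, with the robot touching nothing.
It also fails if it takes over 131 s, if anything falls off the work surface, if the arm or the gripper's body presses on something with over 40 N, if the wrist force passes 120 N, or if a joint passes its speed limit or range.

## Robot

A 6-joint arm with a two-finger parallel gripper is mounted at the origin on the work surface. World frame = base frame: x ahead of the robot, y to its left, z up, the work surface at z = 0. Lengths are in m, angles in rad, forces in N, time in s.
With the tool pointing down it reaches from about 0.35 to 0.925 m from the base axis. Payload 6.4 kg.
Tool frame: the origin (TCP) lies at the very end of the fingers, on their centre line; the grasp point (between the pads) lies manip.grip_point_offset behind it (manip.grip_point_offset is the distance from the TCP to the grasp point, in m); z points along the fingers, y is the line along which they close (so a half turn about z gives the same grasp; the last joint's range is limited). The gripper opens to 85 mm and grips with 20 to 120 N. Pads are 22 mm wide; open, the fingers measure 114 mm over their backs; the gripper's body (76 mm by 85 mm) begins 54 mm behind the grasp point. The pads swing forward as they close: fully open they stand 13 mm farther back than shut.
Start: joints at [1.045, 0.245, 1.558, -0, 1.339, -0.174], TCP at [0.224, 0.61, 0.231] pointing down, gripper open.
Joint ranges: [-3.13, 3.13], [-1.02, 2.26], [0.13, 2.54], [-0.95, 4.09], [0.21, 2.88], [-2.74, 2.74]. Speed limits (rad/s): [2.57, 2.57, 3.14, 3.14, 3.14, 3.14].

## Interface

Orientations are given as a rotation vector (axis times angle).
In Python, from rig import readout, vision, job, manip gives the robot as it stands. The module is installed in compiled form; this text tells all that it offers.
- The arm moves only by the tool arm_command, never from a script. Its argument "increments" is a list of rows, each a list of 7 numbers: the shift along the tool's x, y, z in mm, then the turn, a rotation vector about the tool's x, y, z in rad, then the opening, from -1 (shut) to 1 (fully open). A call has 1 to 20 rows; each row shifts and turns the commanded pose from where the row before left it, along the tool's axes as they then stand; what a row does not reach is not made up. A row lasts 1/8 s, in which the tool goes at most 62.5 mm and 10.7 degrees, less where a joint would pass 70% of its speed; a pose out of reach is approached as far as the arm can. A call with a gripper value outside its range is refused whole. The fingers move at their own pace and stop on an object; "newtons" is the grip in N (left out, the last holds). Time passes only in rows, so rows that do not move let the fingers close. It gives the time, the measured TCP pose, the force, the opening and the grip force at its end, in the units of the state.
- readout.read_state(): the state, without advancing time (a new reading comes with each control period).
- vision.camera(name): name is "scene" or "top"; returns the picture (384x512x3 uint8, red, green, blue); there is no depth.
- vision.camera_model(name): a dict with "fx", "fy", "cx", "cy" (pixels), "rvec" (rotation vector, rad) and "tvec" (3), from world to camera coordinates, as OpenCV has them. Camera axes: x right, y down, z forward; pixel columns grow to the right and rows downward; lengths in m; the calibration is good to about 2 mm. A picture is of the moment at which its call begins. camera_model takes no time and is no camera call.
- job.close_job(): hands the job in; it is judged then, once.
The state is a dict: "time_s": time; "joints": joint angles; "dq": joint speeds; "effort": joint torques, N m; "position": TCP position; "ee_rot": TCP orientation; "wrist_force": force on the tool from outside, world axes, zero at the start; "torque": the same for the moment, N m; "grip_width": opening from 0.0 (shut) to 1.0 (fully open); "gripper_force": force on a finger pad.
Only numpy, scipy, OpenCV 4.12 (cv2) and the standard library are available. Lean on these libraries where they do the work, as an engineer would, in place of code of your own. Each camera call takes 0.05 s, during which the arm holds its last target. There are 200 camera calls.

## Working session

There is one attempt and no reset: what is moved stays moved. The work goes in short steps, Python scripts to look and compute and a tool call to move; the robot and the scene stay as the last step left them, time stands still between calls to the robot, and variables do not carry over. Pictures are saved under pics/ and viewed, at most 14 in all, crops included, and the job is handed in when it is done.

Besides the shell and the picture viewer there is one more tool, called after ">>>" as a command line: name --pt "numbers of a row" for each row, then --argument value for the rest. arm_command: Moves the arm, as the interface text tells. Its arguments: {"type":"object","properties":{"increments":{"type":"array","items":{"type":"array","items":{"type":"number"}}},"newtons":{"type":"number"}},"required":["increments"]}

```bash
mkdir -p pics; cat > h.py <<'E'
import numpy as np, cv2
from rig import readout, vision, job, manip
def save(name,fn,crop=None,s=1):
    im=vision.camera(name)
    np.save(f'{name}.npy',im)
    if crop: x0,y0,x1,y1=crop; im=im[y0:y1,x0:x1]
    im=cv2.resize(im,None,fx=s,fy=s,interpolation=cv2.INTER_CUBIC)
    cv2.imwrite('pics/'+fn,im[...,::-1])
def ray(name,uv,z):
    m=vision.camera_model(name);R=cv2.Rodrigues(np.array(m['rvec'],float))[0];t=np.array(m['tvec'],float).ravel()
    uv=np.atleast_2d(uv).astype(float)
    d=np.c_[(uv[:,0]-m['cx'])/m['fx'],(uv[:,1]-m['cy'])/m['fy'],np.ones(len(uv))]@R
    c=-R.T@t
    return c+d*((z-c[2])/d[:,2])[:,None]
def proj(name,P):
    m=vision.camera_model(name)
    K=np.array([[m['fx'],0,m['cx']],[0,m['fy'],m['cy']],[0,0,1.]])
    return cv2.projectPoints(np.atleast_2d(P).astype(float),np.array(m['rvec'],float),np.array(m['tvec'],float),K,None)[0][:,0]
E
python3 - <<'E'
from h import *
save('top','top1.png',s=1.5);save('scene','sc1.png',s=1.5)
print(readout.read_state(),manip.grip_point_offset)
for n in('top','scene'):
    m=vision.camera_model(n);R=cv2.Rodrigues(np.array(m['rvec'],float))[0];print(n,m,-R.T@np.ravel(m['tvec']))
E
```

```text
{'time_s': 0.1, 'joints': array([ 1.04489349e+00,  2.45745555e-01,  1.55892162e+00,  3.20063874e-05,
        1.33874176e+00, -1.74103486e-01]), 'dq': array([ 0.00096727, -0.00053084, -0.00309164,  0.00052029,  0.00081832,
        0.00012833]), 'effort': array([ 4.32015649e-04, -4.30668569e+01, -3.27130044e+01, -6.08294999e-05,
        2.79329084e-03,  6.60620998e-06]), 'position': array([0.22370459, 0.60973542, 0.23027383]), 'ee_rot': array([-5.49656983e-01, -3.09247117e+00,  2.66270714e-03]), 'wrist_force': array([-0.06366011, -0.23596512, -0.96698973]), 'torque': array([0.00153485, 0.01439245, 0.04465858]), 'gripper_force': 0.0, 'grip_width': 1.0008149325490932} 0.0187
top {'fx': 370.9593103475006, 'fy': 370.9593103475006, 'cx': 256.00007372531337, 'cy': 187.91726297631348, 'rvec': array([ 2.19006427, -2.13287219,  0.16301684]), 'tvec': array([-0.02361237,  0.57719659,  0.81300827])} [0.46534214 0.00593696 0.88210959]
scene {'fx': 348.1210034200412, 'fy': 348.1210034200412, 'cx': 254.72886355968205, 'cy': 185.17903767329085, 'rvec': array([ 1.56385856,  1.987685  , -0.79632306]), 'tvec': array([ 0.13697727, -0.39446021,  1.13879702])} [1.08517771 0.10231364 0.53211046]
```

View pics/top1.png

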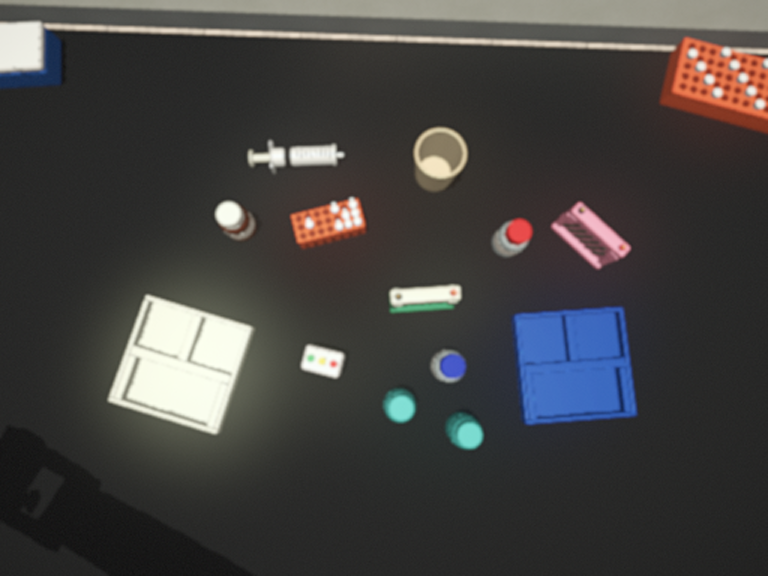

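View pics/sc1.png

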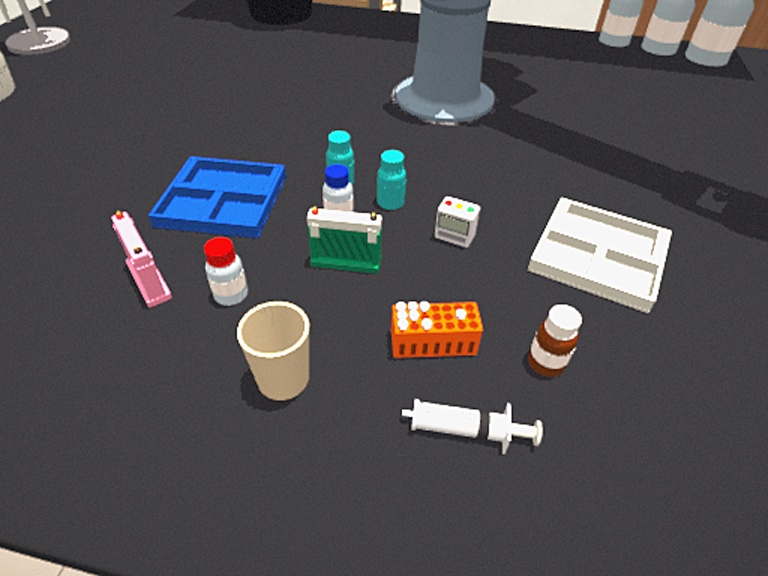

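The top view (×1.5 px) shows +x up and +y left. 
- **Trays:** white at (180,363), blue at (575,365).
- **Wanted stock:** amber bottle, white cap (230,215); orange rack (328,222); green gel module, white bar (425,296); timer (323,361); blue-capped bottle (452,366).
- **Look-alikes to leave:** turquoise bottles (400,405) and (465,432), which are turquoise all over where the target has a dark blue cap on pale glass; pink module (592,235), where the target has a green core and white bar; large orange rack in the background (725,85), off the stock.

Next I'll measure and confirm in a crop.

```bash
cat > m.py <<'E'
from h import *
im=np.load('top.npy'); hsv=cv2.cvtColor(im,cv2.COLOR_RGB2HSV); H,S,V=cv2.split(hsv)
def big(mask,roi):
    m=np.zeros_like(H); x0,y0,x1,y1=roi; m[y0:y1,x0:x1]=(mask[y0:y1,x0:x1]*255)
    c=max(cv2.findContours(m,0,2)[0],key=cv2.contourArea)
    return c
def yaw(P):  # dir of side closest to y axis
    return 0
ov=cv2.resize(im,None,fx=3,fy=3,interpolation=cv2.INTER_CUBIC)
def rect(n,mask,roi,z):
    c=big(mask,roi);P=ray('top',c[:,0]+0.0,z)[:,:2]
    r=cv2.minAreaRect((P*1000).astype(np.float32)); B=cv2.boxPoints(r)
    px=proj('top',np.c_[B/1000,np.full(4,z)]);cv2.polylines(ov,[np.int32(px*3+1)],1,(255,0,255),1)
    # yaw of long/y-like side
    e=[B[1]-B[0],B[2]-B[1]]; e=max(e,key=lambda v:abs(v[1])/np.hypot(*v)); e=e*np.sign(e[1])
    print(n,np.round(r[0],1),np.round(r[1],1),'yaw',round(float(np.arctan2(-e[0],e[1])),3))
rect('blue',(H>100)&(H<130)&(S>130)&(V>70),(335,190,440,300),.024)
rect('white',(V>150)&(S<90),(60,185,180,300),.024)
rect('rack',(H<14)&(S>150)&(V>130)|((V>170)),(188,125,250,168),.050)
rect('gelbar',(V>140)&(S<70),(250,180,315,212),.088)
rect('timer',(V>150),(195,225,235,256),.058)
for n,mask,roi in[('bluecap',(H>110)&(H<130)&(S>150)&(V>90),(280,225,320,260)),('ambercap',(V>150)&(S<70),(140,130,172,158)),('redcap',((H<8)|(H>172))&(S>140)&(V>120),(325,140,360,168)),('turq1',(H>75)&(H<95)&(S>80),(250,250,280,285)),('turq2',(H>75)&(H<95)&(S>80),(290,270,325,302))]:
    c=big(mask,roi);(x,y),r=cv2.minEnclosingCircle(c);print(n,(round(x),round(y)),round(r,1),np.round(ray('top',(x,y),.088)[0,:2]*1000,1))
    cv2.circle(ov,(int(3*x+1),int(3*y+1)),int(3*r),(255,0,255),1)
cv2.imwrite('pics/ov1.png',ov[360:930,190:990][...,::-1])
cv2.imwrite('pics/ov2.png',ov[520:930,690:1300][...,::-1])
E
python3 m.py
```

```text
blue [ 460.3 -302.4] [170.9 179.2] yaw 0.098
white [447.1 297. ] [174.1 169.5] yaw -0.268
rack [666.6  79.8] [ 55.3 109.5] yaw 0.29
gelbar [553.2 -67.2] [ 26.6 102.2] yaw 0.086
timer [456.4  80.4] [57.6 37.8] yaw -0.217
bluecap (302, 244) 8.1 [ 453.6 -107.1]
ambercap (152, 143) 9.6 [662.8 221.5]
redcap (346, 154) 8.9 [ 652.1 -202.9]
turq1 (266, 270) 12.2 [397.8 -32.9]
turq2 (310, 287) 14.2 [ 366.  -124.7]
```

View pics/ov1.png

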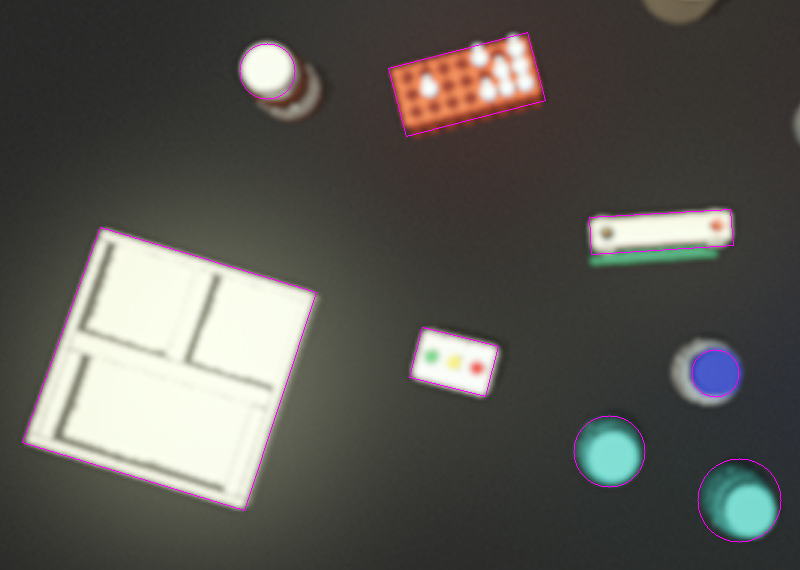

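View pics/ov2.png

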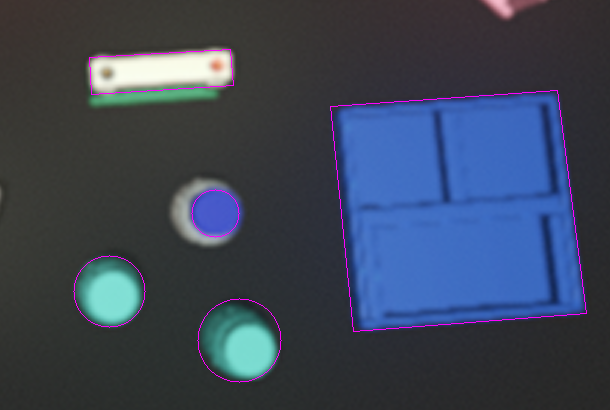

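Blue cap (302,244 raw px) on pale glass is confirmed against the turquoise bottles at (266,270) and (312,290). The white bar with green core (284,196) is the gel module. I'll refine with the plugs, the timer buttons and side-wall corrections, then check by overlaying on both views.

```bash
cat > poses.py <<'E'
import numpy as np
T={'blue':(460.7,-306.3,.098),'white':(447.4,298.2,-.268)}
def intray(t,x,y):
    X,Y,a=T[t];return X+x*np.cos(a)-y*np.sin(a),Y+x*np.sin(a)+y*np.cos(a)
E
python3 - <<'E'
from h import *; from poses import *
g=ray('top',[(265.7,197.7),(302,195.3)],.094)*1000;d=g[0]-g[1];print('gel',g[:,:2].mean(0),np.hypot(*d[:2]),np.arctan2(-d[0],d[1]))
b=ray('top',[((432+190)/3,(356+360)/3),((454+190)/3,(362+360)/3),((477+190)/3,(368+360)/3)],.06)*1000;d=b[0]-b[2];print('timer',b[1,:2],b.mean(0)[:2],np.arctan2(-d[0],d[1]))
gx,gy=g[:,:2].mean(0); 
def box(cx,cy,a,w,l,z):
    q=np.array([(-w,-l),(w,-l),(w,l),(-w,l)])/2;return np.c_[cx+q[:,0]*np.cos(a)-q[:,1]*np.sin(a),cy+q[:,0]*np.sin(a)+q[:,1]*np.cos(a),np.full(4,z)]/1000
L=[]
for t in T:
    a=T[t][2];L+=[box(*T[t],166,170,24)]
    for x,y,w,l in((-43,0,68,136),(41,43,72,72),(41,-43,72,72)):L+=[box(*intray(t,x,y),a,w,l,24)]
L+=[box(670.3,82.3,.29,45,105,50),box(670.3,82.3,.29,45,105,0),box(gx,gy,.086,20,100,88),box(456.4,80.4,-.217,36,56,58),box(453.6,-107.1,0,46,46,0),box(662.8,221.5,0,46,46,0)]
for n,c in(('top',(60,110,440,300)),('scene',(80,90,460,280))):
    im=np.load(n+'.npy');ov=cv2.resize(im,None,fx=2,fy=2,interpolation=cv2.INTER_CUBIC)
    for q in L: cv2.polylines(ov,[np.int32(proj(n,q)*2+.5)],1,(255,0,0),1)
    x0,y0,x1,y1=c;cv2.imwrite(f'pics/o_{n}.png',ov[2*y0:2*y1,2*x0:2*x1][...,::-1])
E
```

```text
gel [553.34999453 -67.50909167] 78.06037311983584 0.09355523431887947
timer [455.73651566  79.59937468] [455.74334173  79.35989598] -0.23273896291657772
```

View pics/o_top.png

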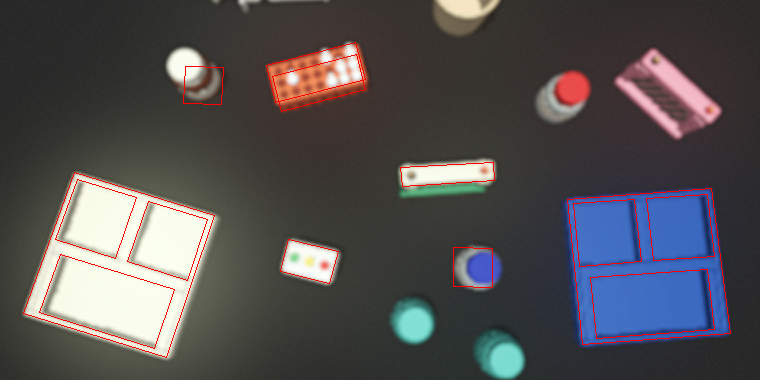

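View pics/o_scene.png

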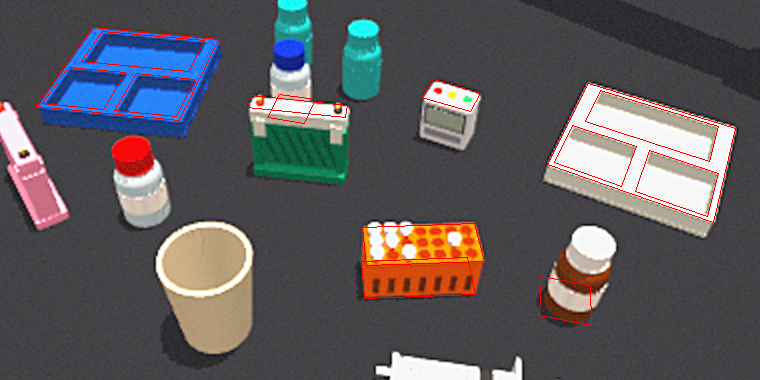

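The overlays match the trays, gel bar, timer and rack in both views, so I'll start moving with the gel module.

```bash
cat > plan.py <<'E'
import sys; from h import *; from poses import *
from scipy.spatial.transform import Rotation as Ro
def plan(x,y,z,phi):
    s=readout.read_state();R=Ro.from_rotvec(s['ee_rot']).as_matrix();p=s['position']*1000
    cur=np.arctan2(R[1,1],R[0,1]); best=None
    for k in(-1,0,1,2):
        d=phi+k*np.pi-cur; j6=s['joints'][5]-d+(np.arctan2(y,x)-np.arctan2(p[1],p[0]))
        if best is None or abs(j6)<abs(best[1]): best=(d,j6)
    d=best[0]; R2=R@Ro.from_rotvec([0,0,-d]).as_matrix()
    v=R2.T@(np.array([x,y,z])-p)
    print('turn z',round(-d,3),'then shift',np.round(v,1),'j6',round(best[1],2),'tilt',np.round(R[:,2],3),'p',p.round(1),'grip',s['grip_width'],s['gripper_force'])
E
python3 -c "
from plan import *
plan(553,-67.5,200,.09)"
```

```text
turn z 1.129 then shift [-704.   267.1   31. ] j6 -0.39 tilt [-0.001 -0.002 -1.   ] p [223.7 609.7 230.3] grip 1.0008149325490932 0.0
```

>>> arm_command --pt "0 0 4 0 0 0.141 1" --pt "0 0 4 0 0 0.141 1" --pt "0 0 4 0 0 0.141 1" --pt "0 0 4 0 0 0.141 1" --pt "0 0 4 0 0 0.141 1" --pt "0 0 4 0 0 0.141 1" --pt "0 0 4 0 0 0.141 1" --pt "0 0 3 0 0 0.142 1" --pt "-50 19 0 0 0 0 1" --pt "-50 19 0 0 0 0 1" --pt "-50 19 0 0 0 0 1" --pt "-50 19 0 0 0 0 1" --pt "-50 19 0 0 0 0 1" --pt "-50 19 0 0 0 0 1" --pt "-50 19 0 0 0 0 1" --pt "-50 19 0 0 0 0 1" --pt "-50 19 0 0 0 0 1" --pt "-50 19 0 0 0 0 1" --pt "-50 19 0 0 0 0 1" --pt "-50 19 0 0 0 0 1" --newtons 35

```text
time_s: 2.6
position: [0.5053, 0.0314, 0.2]
ee_rot: [-2.119, -2.319, 0.0]
wrist_force: [1.4, 1.1, 0.2]
grip_width: 0.997
gripper_force: 0.0
```

```bash
python3 -c "
from plan import *
plan(553,-67.5,60,.09)"
```

```text
turn z -0.0 then shift [-102.9   38.7  140. ] j6 -0.44 tilt [-0.  0. -1.] p [505.3  31.4 200. ] grip 0.9974353658410385 0.0
```

>>> arm_command --pt "-34.3 12.9 0 0 0 0 1" --pt "-34.3 12.9 0 0 0 0 1" --pt "-34.3 12.9 0 0 0 0 1" --pt "0 0 0 0 0 0 1" --pt "0 0 28 0 0 0 1" --pt "0 0 28 0 0 0 1" --pt "0 0 28 0 0 0 1" --pt "0 0 20 0 0 0 1" --pt "0 0 20 0 0 0 1" --pt "0 0 16 0 0 0 1" --pt "0 0 0 0 0 0 1" --pt "0 0 0 0 0 0 -1" --pt "0 0 0 0 0 0 -1" --pt "0 0 0 0 0 0 -1" --pt "0 0 0 0 0 0 -1" --pt "0 0 0 0 0 0 -1" --pt "0 0 0 0 0 0 -1" --newtons 35

```text
time_s: 4.72
position: [0.5533, -0.066, 0.0608]
ee_rot: [2.119, 2.318, 0.001]
wrist_force: [0.5, -0.8, 3.6]
grip_width: 0.229
gripper_force: 37.8
```

```bash
python3 -c "
from plan import *
save('scene','g1.png',s=1.5)
x,y=intray('blue',-43,0);print(x,y)
plan(x,y,190,.098)"
```

```text
417.9063207952667 -310.5072580289756
turn z -0.008 then shift [-230.1 -158.5 -129.3] j6 -0.94 tilt [ 0.001 -0.    -1.   ] p [553.3 -66.   60.8] grip 0.22988341292677836 37.86466598510742
```

View pics/g1.png

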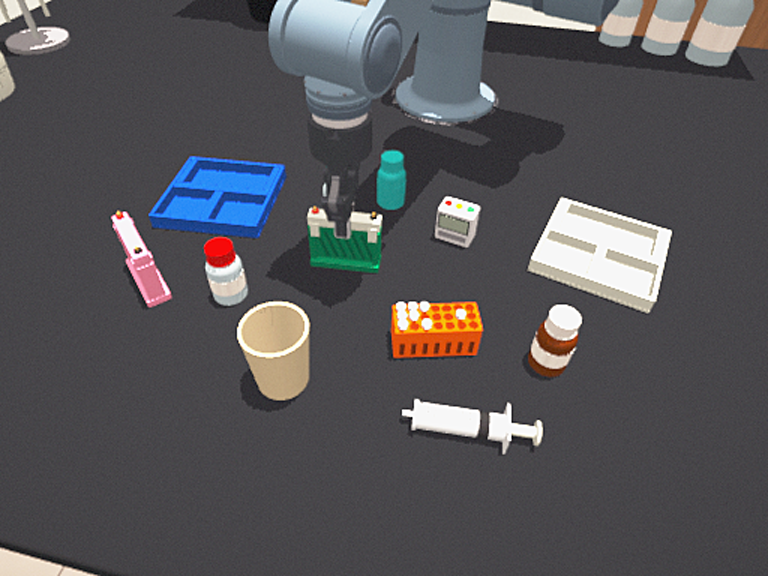

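The fingers hold the white bar mid-length (grip 0.23, about 20 mm), so I'll lift and carry it.

>>> arm_command --pt "0 0 -8 0 0 0 -1" --pt "0 0 -20 0 0 0 -1" --pt "0 0 -30 0 0 0 -1" --pt "0 0 -30 0 0 0 -1" --pt "0 0 -30 0 0 0 -1" --pt "0 0 -12 0 0 0 -1" --pt "-16 -11 0 0 0 -0.008 -1" --pt "-32 -22 0 0 0 0 -1" --pt "-32 -22 0 0 0 0 -1" --pt "-32 -22 0 0 0 0 -1" --pt "-32 -22 0 0 0 0 -1" --pt "-32 -22 0 0 0 0 -1" --pt "-32 -22 0 0 0 0 -1" --pt "-16 -11 0 0 0 0 -1" --pt "-6 -4.5 0 0 0 0 -1" --pt "0 0 0 0 0 0 -1" --pt "0 0 0 0 0 0 -1"

```text
time_s: 6.9
position: [0.4178, -0.3093, 0.1901]
ee_rot: [-2.108, -2.329, -0.001]
wrist_force: [-0.5, 0.7, -2.2]
grip_width: 0.228
gripper_force: 37.2
```

```bash
python3 -c "
from plan import *
save('scene','g2.png',s=1.5)
x,y=intray('blue',-43,0)
plan(x,y,66,.098);print(readout.read_state()['wrist_force'])"
```

```text
turn z 0.001 then shift [ -1.2  -0.  124.2] j6 -0.96 tilt [-0.  0. -1.] p [ 417.8 -309.3  190.2] grip 0.22585683286006908 37.204484939575195
[ 0.40851604  0.35670835 -2.02554764]
```

>>> arm_command --pt "0 0 15 0 0 0 -1" --pt "0 0 25 0 0 0 -1" --pt "0 0 25 0 0 0 -1" --pt "0 0 25 0 0 0 -1" --pt "0 0 15 0 0 0 -1" --pt "0 0 10 0 0 0 -1" --pt "0 0 5 0 0 0 -1" --pt "0 0 2 0 0 0 -1" --pt "0 0 1 0 0 0 -1" --pt "0 0 1 0 0 0 -1" --pt "0 0 0 0 0 0 -1" --pt "0 0 0 0 0 0 -1"

```text
time_s: 8.45
position: [0.4175, -0.3103, 0.0664]
ee_rot: [2.11, 2.327, -0.0]
wrist_force: [-0.5, -0.2, -1.2]
grip_width: 0.228
gripper_force: 37.2
```

>>> arm_command --pt "0 0 0.8 0 0 0 -1" --pt "0 0 0.6 0 0 0 -1" --pt "0 0 0.4 0 0 0 -1" --pt "0 0 0 0 0 0 -1" --pt "0 0 0 0 0 0 -0.3" --pt "0 0 0 0 0 0 0.2" --pt "0 0 0 0 0 0 0.2" --pt "0 0 -15 0 0 0 0.2" --pt "0 0 -30 0 0 0 0.2" --pt "0 0 -30 0 0 0 0.2" --pt "0 0 -30 0 0 0 0.5" --pt "0 0 -30 0 0 0 1" --pt "0 0 0 0 0 0 1"

```text
time_s: 10.07
position: [0.4187, -0.3117, 0.2033]
ee_rot: [2.105, 2.322, -0.001]
wrist_force: [-1.3, 0.4, 0.4]
grip_width: 0.999
gripper_force: 0.0
```

```bash
python3 -c "
from plan import *
save('scene','g3.png',(100,90,260,210),4)
plan(453.6,-107.1,200,.098+np.pi/2)"
```

```text
turn z 1.571 then shift [  55.5 -199.2    0.7] j6 1.02 tilt [ 0.002 -0.002 -1.   ] p [ 417.9 -310.7  201.1] grip 0.994259520406176 0.0
```

View pics/g3.png

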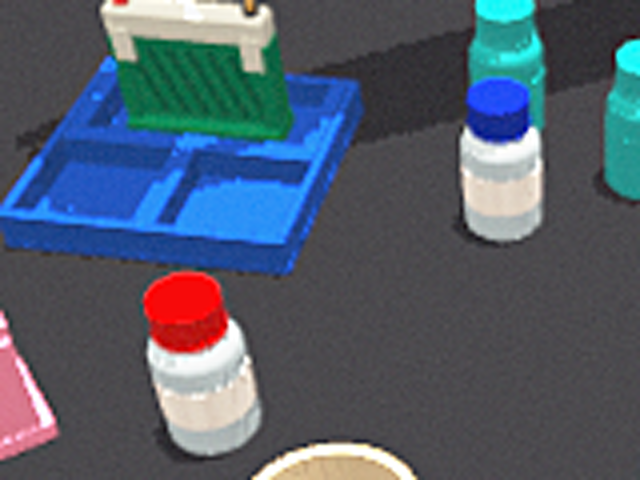

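The gel module stands upright in the blue long bay. The blue-capped bottle is next.

>>> arm_command --pt "0 0 0 0 0 0.1428 1" --pt "0 0 0 0 0 0.1428 1" --pt "0 0 0 0 0 0.1428 1" --pt "0 0 0 0 0 0.1428 1" --pt "0 0 0 0 0 0.1428 1" --pt "0 0 0 0 0 0.1428 1" --pt "0 0 0 0 0 0.1428 1" --pt "0 0 0 0 0 0.1428 1" --pt "0 0 0 0 0 0.1428 1" --pt "0 0 0 0 0 0.1428 1" --pt "0 0 0 0 0 0.1428 1" --pt "11 -40 0 0 0 0 1" --pt "11 -40 0 0 0 0 1" --pt "11 -40 0 0 0 0 1" --pt "11 -40 0 0 0 0 1" --pt "11.5 -39.2 0 0 0 0 1" --pt "0 0 0 0 0 0 1" --pt "0 0 0 0 0 0 1"

```text
time_s: 12.38
position: [0.4526, -0.1065, 0.1986]
ee_rot: [-3.137, -0.154, 0.002]
wrist_force: [-0.8, 0.9, 0.6]
grip_width: 1.001
gripper_force: 0.0
```

```bash
python3 -c "
from plan import *
plan(453.6,-107.1,26,.098+np.pi/2)"
```

```text
turn z 0.0 then shift [  1.2   0.7 172.6] j6 1.0 tilt [-0.002  0.    -1.   ] p [ 452.6 -106.5  198.6] grip 1.00060546495143 0.0
```

>>> arm_command --pt "1 0.7 20 0 0 0 1" --pt "0 0 28 0 0 0 1" --pt "0 0 28 0 0 0 1" --pt "0 0 28 0 0 0 1" --pt "0 0 25 0 0 0 1" --pt "0 0 20 0 0 0 1" --pt "0 0 14 0 0 0 1" --pt "0 0 9 0 0 0 1" --pt "0 0 0 0 0 0 1" --pt "0 0 0 0 0 0 -1" --pt "0 0 0 0 0 0 -1" --pt "0 0 0 0 0 0 -1" --pt "0 0 0 0 0 0 -1" --pt "0 0 0 0 0 0 -1" --newtons 35

```text
time_s: 14.12
position: [0.4548, -0.1073, 0.0283]
ee_rot: [3.137, 0.154, 0.002]
wrist_force: [-1.7, 1.8, 6.1]
grip_width: 0.525
gripper_force: 36.0
```

```bash
python3 -c "
from plan import *
x,y=intray('blue',41,43)
plan(x,y,150,.098+np.pi/2)"
```

```text
turn z 0.0 then shift [  27.5  155.7 -121.5] j6 0.75 tilt [ 0.001 -0.001 -1.   ] p [ 454.8 -107.3   28.3] grip 0.5251969891185739 36.01264395285398
```

>>> arm_command --pt "0 0 -6 0 0 0 -1" --pt "0 0 -16 0 0 0 -1" --pt "0 0 -25 0 0 0 -1" --pt "0 0 -25 0 0 0 -1" --pt "0 0 -25 0 0 0 -1" --pt "0 0 -24.5 0 0 0 -1" --pt "2.5 15.7 0 0 0 0 -1" --pt "5 28 0 0 0 0 -1" --pt "5 28 0 0 0 0 -1" --pt "5 28 0 0 0 0 -1" --pt "5 28 0 0 0 0 -1" --pt "3 18 0 0 0 0 -1" --pt "2 10 0 0 0 0 -1" --pt "0 0 0 0 0 0 -1" --pt "0 0 0 0 0 0 -1"

```text
time_s: 16.0
position: [0.4966, -0.2586, 0.1488]
ee_rot: [-3.137, -0.155, 0.001]
wrist_force: [-0.1, 0.4, -0.9]
grip_width: 0.528
gripper_force: 36.0
```

```bash
python3 -c "
from plan import *
x,y=intray('blue',41,43)
plan(x,y,34,.098+np.pi/2);print(readout.read_state()['wrist_force'])"
```

```text
turn z 0.001 then shift [  0.6   1.  114.8] j6 0.79 tilt [-0.     0.001 -1.   ] p [ 496.6 -258.6  148.8] grip 0.5276197301064424 36.02009692462161
[-0.0647184   0.42861561 -0.906671  ]
```

>>> arm_command --pt "0 0.5 15 0 0 0 -1" --pt "0 0.5 25 0 0 0 -1" --pt "0 0 25 0 0 0 -1" --pt "0 0 22 0 0 0 -1" --pt "0 0 13 0 0 0 -1" --pt "0 0 8 0 0 0 -1" --pt "0 0 4 0 0 0 -1" --pt "0 0 2 0 0 0 -1" --pt "0 0 0.8 0 0 0 -1" --pt "0 0 0 0 0 0 -1" --pt "0 0 0 0 0 0 -1"

```text
time_s: 17.38
position: [0.4971, -0.2605, 0.0345]
ee_rot: [3.137, 0.154, 0.001]
wrist_force: [1.1, -0.2, -1.9]
grip_width: 0.525
gripper_force: 36.0
```

>>> arm_command --pt "0 0 0.8 0 0 0 -1" --pt "0 0 0.7 0 0 0 -1" --pt "0 0 0.6 0 0 0 -1" --pt "0 0 0.4 0 0 0 -1" --pt "0 0 0 0 0 0 -1" --pt "0 0 0 0 0 0 0.3" --pt "0 0 0 0 0 0 0.6" --pt "0 0 0 0 0 0 0.7" --pt "0 0 -15 0 0 0 0.7" --pt "0 0 -30 0 0 0 0.7" --pt "0 0 -30 0 0 0 0.7" --pt "0 0 -30 0 0 0 1" --pt "0 0 -30 0 0 0 1" --pt "0 0 -30 0 0 0 1" --pt "0 0 0 0 0 0 1"

```text
time_s: 19.25
position: [0.4984, -0.2616, 0.2006]
ee_rot: [3.133, 0.154, 0.008]
wrist_force: [0.5, 0.3, -0.3]
grip_width: 0.998
gripper_force: 0.0
```

```bash
python3 -c "
from plan import *
plan(455.9,80,200,-.225)"
```

```text
turn z -1.248 then shift [ 323.5 -117.7   -1.1] j6 0.2 tilt [ 0.006 -0.005 -1.   ] p [ 498.4 -261.6  200.6] grip 0.9984791394782473 0.0
```

>>> arm_command --pt "0 0 0 0 0 -0.1387 1" --pt "0 0 0 0 0 -0.1387 1" --pt "0 0 0 0 0 -0.1387 1" --pt "0 0 0 0 0 -0.1387 1" --pt "0 0 0 0 0 -0.1387 1" --pt "0 0 0 0 0 -0.1387 1" --pt "0 0 0 0 0 -0.1387 1" --pt "0 0 0 0 0 -0.1387 1" --pt "0 0 0 0 0 -0.1387 1" --pt "40.4 -14.7 0 0 0 0 1" --pt "40.4 -14.7 0 0 0 0 1" --pt "40.4 -14.7 0 0 0 0 1" --pt "40.4 -14.7 0 0 0 0 1" --pt "40.4 -14.7 0 0 0 0 1" --pt "40.4 -14.7 0 0 0 0 1" --pt "40.4 -14.7 0 0 0 0 1" --pt "40.4 -14.7 0 0 0 0 1" --pt "0 0 0 0 0 0 1" --pt "0 0 0 0 0 0 1"

```text
time_s: 21.62
position: [0.4539, 0.0806, 0.1961]
ee_rot: [-2.456, -1.959, 0.002]
wrist_force: [-0.1, -1.1, 0.1]
grip_width: 0.996
gripper_force: 0.0
```

```bash
python3 -c "
from plan import *
plan(455.9,80,26,-.225)"
```

```text
turn z 0.001 then shift [-1.000e-01  2.300e+00  1.701e+02] j6 0.15 tilt [-0.001 -0.    -1.   ] p [453.9  80.6 196.1] grip 0.9956020312876337 0.0
```

>>> arm_command --pt "0 2.3 20 0 0 0 1" --pt "0 0 28 0 0 0 1" --pt "0 0 28 0 0 0 1" --pt "0 0 28 0 0 0 1" --pt "0 0 25 0 0 0 1" --pt "0 0 20 0 0 0 1" --pt "0 0 13 0 0 0 1" --pt "0 0 8 0 0 0 1" --pt "0 0 0 0 0 0 1" --pt "0 0 0 0 0 0 -1" --pt "0 0 0 0 0 0 -1" --pt "0 0 0 0 0 0 -1" --pt "0 0 0 0 0 0 -1" --pt "0 0 0 0 0 0 -1" --pt "0 0 0 0 0 0 -1" --newtons 35

```text
time_s: 23.5
position: [0.457, 0.0804, 0.0273]
ee_rot: [2.456, 1.958, 0.001]
wrist_force: [-0.5, -0.3, 5.7]
grip_width: 0.415
gripper_force: 36.8
```

```bash
python3 -c "
from plan import *
x,y=intray('blue',41,-43)
plan(x,y,180,.098)"
```

```text
turn z -0.322 then shift [-428.2    7.  -152.7] j6 -0.94 tilt [ 0.001  0.    -1.   ] p [457.   80.4  27.3] grip 0.4152086691505334 36.83624804019928
```

>>> arm_command --pt "0 0 -6 0 0 0 -1" --pt "0 0 -20 0 0 0 -1" --pt "0 0 -30 0 0 0 -1" --pt "0 0 -32 0 0 -0.0805 -1" --pt "0 0 -32 0 0 -0.0805 -1" --pt "0 0 -32.7 0 0 -0.0805 -1" --pt "0 0 0 0 0 -0.0805 -1" --pt "-20 0.5 0 0 0 0 -1" --pt "-40 0.5 0 0 0 0 -1" --pt "-42 0.5 0 0 0 0 -1" --pt "-42 0.5 0 0 0 0 -1" --pt "-42 0.5 0 0 0 0 -1" --pt "-42 0.5 0 0 0 0 -1" --pt "-42 1 0 0 0 0 -1" --pt "-42 1 0 0 0 0 -1" --pt "-42 1 0 0 0 0 -1" --pt "-42 1 0 0 0 0 -1" --pt "-32 0 0 0 0 0 -1" --pt "0 0 0 0 0 0 -1" --pt "0 0 0 0 0 0 -1"

```text
time_s: 26.0
position: [0.5047, -0.344, 0.1787]
ee_rot: [-2.109, -2.326, -0.0]
wrist_force: [1.0, 0.1, -1.1]
grip_width: 0.413
gripper_force: 36.1
```

```bash
python3 -c "
from plan import *
x,y=intray('blue',41,-43)
plan(x,y,33,.098);print(readout.read_state()['wrist_force'])
save('scene','t1.png',(80,60,300,210),3)"
```

```text
turn z -0.0 then shift [ -1.4   1.1 145.7] j6 -0.88 tilt [-0.001  0.001 -1.   ] p [ 504.7 -344.   178.7] grip 0.4126646277764569 36.130768060684204
[ 0.97592449  0.12449293 -1.05626251]
```

View pics/t1.png

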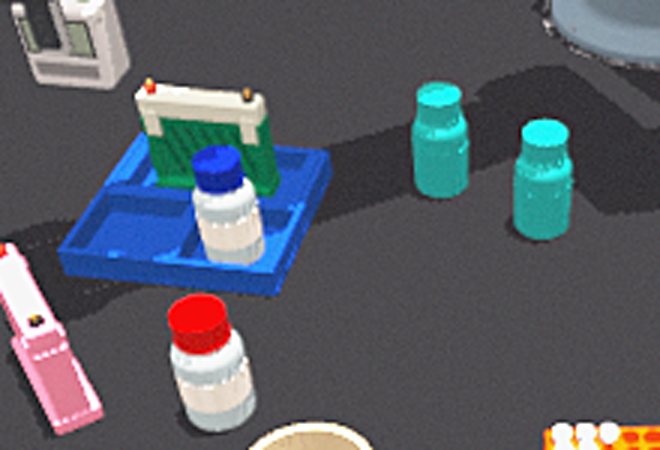

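The bottle stands in the blue tray's near-centre pocket and the timer is held above the other one. Lowering the timer now.

>>> arm_command --pt "-1 1 15 0 0 0 -1" --pt "0 0 28 0 0 0 -1" --pt "0 0 28 0 0 0 -1" --pt "0 0 25 0 0 0 -1" --pt "0 0 22 0 0 0 -1" --pt "0 0 14 0 0 0 -1" --pt "0 0 8 0 0 0 -1" --pt "0 0 4 0 0 0 -1" --pt "0 0 1.5 0 0 0 -1" --pt "0 0 0.5 0 0 0 -1" --pt "0 0 0 0 0 0 -1" --pt "0 0 0 0 0 0 -1"

```text
time_s: 27.55
position: [0.5063, -0.346, 0.0337]
ee_rot: [2.11, 2.327, -0.0]
wrist_force: [-0.1, -0.7, -1.1]
grip_width: 0.414
gripper_force: 36.1
```

>>> arm_command --pt "0 0 0.8 0 0 0 -1" --pt "0 0 0.8 0 0 0 -1" --pt "0 0 0.6 0 0 0 -1" --pt "0 0 0.4 0 0 0 -1" --pt "0 0 0 0 0 0 -1" --pt "0 0 0 0 0 0 0.1" --pt "0 0 0 0 0 0 0.35" --pt "0 0 0 0 0 0 0.35" --pt "0 0 -15 0 0 0 0.35" --pt "0 0 -30 0 0 0 0.35" --pt "0 0 -30 0 0 0 0.35" --pt "0 0 -30 0 0 0 1" --pt "0 0 -30 0 0 0 1" --pt "0 0 -32 0 0 0 1" --pt "0 0 0 0 0 0 1"

```text
time_s: 29.42
position: [0.5077, -0.3473, 0.2023]
ee_rot: [2.105, 2.321, -0.001]
wrist_force: [0.6, 0.5, -0.6]
grip_width: 1.002
gripper_force: 0.0
```

```bash
python3 -c "
from plan import *
plan(671,82,200,.29)"
```

```text
turn z -0.192 then shift [364.7 279.2   0.9] j6 -0.35 tilt [ 0.006 -0.006 -1.   ] p [ 507.7 -347.3  202.3] grip 1.0016747855026598 0.0
```

>>> arm_command --pt "0 0 0 0 0 -0.096 1" --pt "0 0 0 0 0 -0.096 1" --pt "33.1 25.4 0 0 0 0 1" --pt "33.1 25.4 0 0 0 0 1" --pt "33.1 25.4 0 0 0 0 1" --pt "33.1 25.4 0 0 0 0 1" --pt "33.1 25.4 0 0 0 0 1" --pt "33.1 25.4 0 0 0 0 1" --pt "33.1 25.4 0 0 0 0 1" --pt "33.1 25.4 0 0 0 0 1" --pt "33.1 25.4 0 0 0 0 1" --pt "33.1 25.4 0 0 0 0 1" --pt "33.1 25.4 0 0 0 0 1" --pt "0 0 0 0 0 0 1" --pt "0 0 0 0 0 0 1"

```text
time_s: 31.3
position: [0.6694, 0.0825, 0.1969]
ee_rot: [-1.877, -2.518, 0.002]
wrist_force: [-0.7, 0.5, -0.9]
grip_width: 0.999
gripper_force: 0.0
```

```bash
python3 -c "
from plan import *
plan(671,82,26,.29)
save('top','k1.png',(60,110,440,300),2)"
```

```text
turn z -0.0 then shift [ -0.9   1.7 170.9] j6 -0.34 tilt [-0.002 -0.    -1.   ] p [669.4  82.5 196.9] grip 0.9988575500580446 0.0
```

View pics/k1.png

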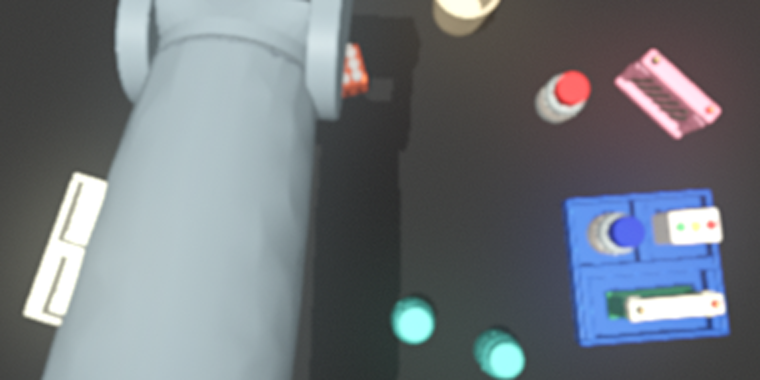

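The blue kit looks right from the top: bottle (615,232) and timer (690,227) in the square pockets, gel module (665,303) in the long bay. The rack is next.

>>> arm_command --pt "-0.5 1.7 20 0 0 0 1" --pt "0 0 28 0 0 0 1" --pt "0 0 28 0 0 0 1" --pt "0 0 28 0 0 0 1" --pt "0 0 25 0 0 0 1" --pt "0 0 20 0 0 0 1" --pt "0 0 14 0 0 0 1" --pt "0 0 9 0 0 0 1" --pt "0 0 0 0 0 0 1" --pt "0 0 0 0 0 0 -1" --pt "0 0 0 0 0 0 -1" --pt "0 0 0 0 0 0 -1" --pt "0 0 0 0 0 0 -1" --pt "0 0 0 0 0 0 -1" --newtons 30

```text
time_s: 33.1
position: [0.6725, 0.0829, 0.0268]
ee_rot: [1.877, 2.518, 0.001]
wrist_force: [0.2, 0.2, 4.6]
grip_width: 0.519
gripper_force: 33.1
```

```bash
python3 -c "
from plan import *
x,y=intray('white',-43,0);print(x,y)
plan(x,y,180,-.268)
save('scene','r1.png',s=1.5)"
```

```text
405.9349954522735 309.58654459689257
turn z 0.558 then shift [ 148.1 -316.8 -153.7] j6 0.75 tilt [ 0.002 -0.    -1.   ] p [672.5  82.9  26.8] grip 0.5189441882790915 33.106534481048584
```

View pics/r1.png

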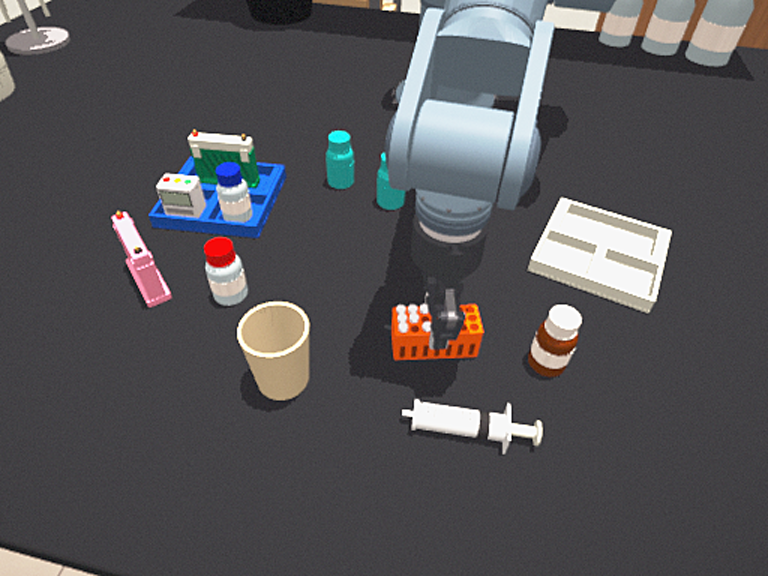

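The rack is held mid-length at (440,335). Lifting and carrying it.

>>> arm_command --pt "0 0 -6 0 0 0 -1" --pt "0 0 -20 0 0 0 -1" --pt "0 0 -32 0 0 0 -1" --pt "0 0 -32 0 0 0.093 -1" --pt "0 0 -32 0 0 0.093 -1" --pt "0 0 -31.7 0 0 0.093 -1" --pt "0 0 0 0 0 0.093 -1" --pt "0 0 0 0 0 0.093 -1" --pt "0 0 0 0 0 0.093 -1" --pt "8.1 -16.8 0 0 0 0 -1" --pt "17 -36 0 0 0 0 -1" --pt "17 -36 0 0 0 0 -1" --pt "17 -37 0 0 0 0 -1" --pt "17 -37 0 0 0 0 -1" --pt "17 -37 0 0 0 0 -1" --pt "17 -37 0 0 0 0 -1" --pt "17 -37 0 0 0 0 -1" --pt "15 -30 0 0 0 0 -1" --pt "6 -13 0 0 0 0 -1" --pt "0 0 0 0 0 0 -1"

```text
time_s: 35.65
position: [0.405, 0.3101, 0.1797]
ee_rot: [2.496, 1.907, 0.001]
wrist_force: [0.1, -0.4, 0.2]
grip_width: 0.52
gripper_force: 32.4
```

```bash
python3 -c "
from plan import *
x,y=intray('white',-43,0)
plan(x,y,33,-.268);print(readout.read_state()['wrist_force'])"
```

```text
turn z 0.002 then shift [ -0.2   0.9 146.7] j6 0.7 tilt [ 0.001 -0.    -1.   ] p [405.  310.1 179.7] grip 0.5201463630171336 32.395427227020264
[ 0.11295228 -0.36835464  0.15872489]
```

>>> arm_command --pt "0 0.9 15 0 0 0 -1" --pt "0 0 28 0 0 0 -1" --pt "0 0 28 0 0 0 -1" --pt "0 0 25 0 0 0 -1" --pt "0 0 22 0 0 0 -1" --pt "0 0 14 0 0 0 -1" --pt "0 0 8 0 0 0 -1" --pt "0 0 4 0 0 0 -1" --pt "0 0 1.7 0 0 0 -1" --pt "0 0 0.6 0 0 0 -1" --pt "0 0 0 0 0 0 -1" --pt "0 0 0 0 0 0 -1"

```text
time_s: 37.15
position: [0.4067, 0.3096, 0.0335]
ee_rot: [2.499, 1.904, 0.001]
wrist_force: [-0.1, -0.2, -0.4]
grip_width: 0.522
gripper_force: 32.4
```

```bash
python3 -c "
from plan import *
save('scene','r2.png',(330,100,470,220),4)"
```

```text
(no output)
```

View pics/r2.png

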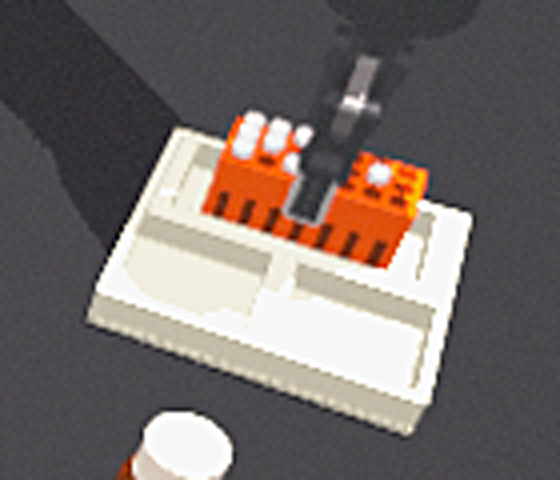

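The rack sits inside the long bay, clear of its walls. Setting it down.

>>> arm_command --pt "0 0 0.9 0 0 0 -1" --pt "0 0 0.9 0 0 0 -1" --pt "0 0 0.6 0 0 0 -1" --pt "0 0 0.4 0 0 0 -1" --pt "0 0 0 0 0 0 -1" --pt "0 0 0 0 0 0 0.3" --pt "0 0 0 0 0 0 0.55" --pt "0 0 0 0 0 0 0.55" --pt "0 0 -15 0 0 0 0.55" --pt "0 0 -30 0 0 0 0.55" --pt "0 0 -30 0 0 0 0.55" --pt "0 0 -30 0 0 0 1" --pt "0 0 -30 0 0 0 1" --pt "0 0 -32 0 0 0 1" --pt "0 0 0 0 0 0 1"

```text
time_s: 39.08
position: [0.4083, 0.3104, 0.2014]
ee_rot: [2.497, 1.903, 0.011]
wrist_force: [0.0, -0.5, 0.4]
grip_width: 0.999
gripper_force: 0.0
```

```bash
python3 -c "
from plan import *
plan(662.8,221.5,200,-.268+np.pi/2)"
```

```text
turn z -1.571 then shift [-268.9  -18.3    2.8] j6 -1.2 tilt [ 0.007  0.003 -1.   ] p [408.3 310.4 201.4] grip 0.9987994938619902 0.0
```

>>> arm_command --pt "0 0 0 0 0 -0.1428 1" --pt "0 0 0 0 0 -0.1428 1" --pt "0 0 0 0 0 -0.1428 1" --pt "0 0 0 0 0 -0.1428 1" --pt "0 0 0 0 0 -0.1428 1" --pt "0 0 0 0 0 -0.1428 1" --pt "0 0 0 0 0 -0.1428 1" --pt "0 0 0 0 0 -0.1428 1" --pt "0 0 0 0 0 -0.1428 1" --pt "0 0 0 0 0 -0.1428 1" --pt "0 0 0 0 0 -0.1428 1" --pt "-38.4 -2.6 0 0 0 0 1" --pt "-38.4 -2.6 0 0 0 0 1" --pt "-38.4 -2.6 0 0 0 0 1" --pt "-38.4 -2.6 0 0 0 0 1" --pt "-38.4 -2.6 0 0 0 0 1" --pt "-38.4 -2.6 0 0 0 0 1" --pt "-38.4 -2.6 0 0 0 0 1" --pt "0 0 0 0 0 0 1" --pt "0 0 0 0 0 0 1"

```text
time_s: 41.58
position: [0.6598, 0.2207, 0.1963]
ee_rot: [-0.42, -3.111, 0.001]
wrist_force: [-0.3, 0.5, 0.1]
grip_width: 1.003
gripper_force: 0.0
```

```bash
python3 -c "
from plan import *
plan(662.8,221.5,26,-.268+np.pi/2)"
```

```text
turn z -0.0 then shift [ -3.    1.6 170.3] j6 -1.14 tilt [-0.002 -0.    -1.   ] p [659.8 220.7 196.3] grip 1.0025040350550547 0.0
```

>>> arm_command --pt "-2.5 1 20 0 0 0 1" --pt "0 0 28 0 0 0 1" --pt "0 0 28 0 0 0 1" --pt "0 0 28 0 0 0 1" --pt "0 0 25 0 0 0 1" --pt "0 0 20 0 0 0 1" --pt "0 0 13 0 0 0 1" --pt "0 0 8 0 0 0 1" --pt "0 0 0 0 0 0 1" --pt "0 0 0 0 0 0 -1" --pt "0 0 0 0 0 0 -1" --pt "0 0 0 0 0 0 -1" --pt "0 0 0 0 0 0 -1" --pt "0 0 0 0 0 0 -1" --newtons 35

```text
time_s: 43.32
position: [0.6644, 0.2212, 0.0286]
ee_rot: [0.42, 3.111, 0.001]
wrist_force: [-0.0, 0.6, 5.8]
grip_width: 0.522
gripper_force: 36.8
```

```bash
python3 -c "
from plan import *
x,y=intray('white',41,-43);print(x,y)
plan(x,y,160,-.268+np.pi/2)"
```

```text
475.5498550881489 245.87805758081785
turn z -0.0 then shift [ 188.4  -26.1 -131.8] j6 -0.99 tilt [ 0.002  0.    -1.   ] p [664.4 221.2  28.6] grip 0.5220417900823666 36.78001217544079
```

>>> arm_command --pt "0 0 -6 0 0 0 -1" --pt "0 0 -18 0 0 0 -1" --pt "0 0 -27 0 0 0 -1" --pt "0 0 -27 0 0 0 -1" --pt "0 0 -27 0 0 0 -1" --pt "0 0 -26.8 0 0 0 -1" --pt "18.4 -2.6 0 0 0 0 -1" --pt "30 -4.2 0 0 0 0 -1" --pt "32 -4.4 0 0 0 0 -1" --pt "32 -4.4 0 0 0 0 -1" --pt "32 -4.4 0 0 0 0 -1" --pt "26 -3.6 0 0 0 0 -1" --pt "18 -2.5 0 0 0 0 -1" --pt "0 0 0 0 0 0 -1" --pt "0 0 0 0 0 0 -1"

```text
time_s: 45.2
position: [0.4758, 0.2457, 0.1597]
ee_rot: [0.421, 3.112, 0.0]
wrist_force: [0.3, -0.2, -1.4]
grip_width: 0.525
gripper_force: 36.1
```

```bash
python3 -c "
from plan import *
x,y=intray('white',41,-43)
plan(x,y,34,-.268+np.pi/2);print(readout.read_state()['wrist_force'])"
```

```text
turn z -0.001 then shift [5.000e-01 1.000e-01 1.257e+02] j6 -1.04 tilt [ 0.001  0.    -1.   ] p [475.8 245.7 159.7] grip 0.5253362253456658 36.10946129076183
[ 0.32648746 -0.23284926 -1.42996918]
```

>>> arm_command --pt "0 0 15 0 0 0 -1" --pt "0 0 25 0 0 0 -1" --pt "0 0 25 0 0 0 -1" --pt "0 0 24 0 0 0 -1" --pt "0 0 16 0 0 0 -1" --pt "0 0 10 0 0 0 -1" --pt "0 0 6 0 0 0 -1" --pt "0 0 3 0 0 0 -1" --pt "0 0 1.5 0 0 0 -1" --pt "0 0 0 0 0 0 -1" --pt "0 0 0 0 0 0 -1"

```text
time_s: 46.58
position: [0.4752, 0.2458, 0.0341]
ee_rot: [0.42, 3.113, 0.0]
wrist_force: [-0.6, 0.7, -2.3]
grip_width: 0.527
gripper_force: 36.1
```

>>> arm_command --pt "0 0 0.7 0 0 0 -1" --pt "0 0 0.6 0 0 0 -1" --pt "0 0 0.4 0 0 0 -1" --pt "0 0 0 0 0 0 -1" --pt "0 0 0 0 0 0 0.3" --pt "0 0 0 0 0 0 0.6" --pt "0 0 0 0 0 0 0.7" --pt "0 0 -15 0 0 0 0.7" --pt "0 0 -30 0 0 0 0.7" --pt "0 0 -30 0 0 0 0.7" --pt "0 0 -30 0 0 0 1" --pt "0 0 -30 0 0 0 1" --pt "0 0 -35 0 0 0 1" --pt "-40 -10 0 0 0 0 1" --pt "-40 -10 0 0 0 0 1" --pt "-40 -40 0 0 0 0 1" --pt "-20 -40 0 0 0 0 1" --pt "0 -40 0 0 0 0 1" --pt "0 -40 0 0 0 0 1" --pt "0 0 0 0 0 0 1"

```text
time_s: 49.08
position: [0.562, 0.0331, 0.2031]
ee_rot: [0.426, 3.111, -0.0]
wrist_force: [0.1, 0.2, 0.5]
grip_width: 1.004
gripper_force: 0.0
```

```bash
python3 -c "
from h import *
a=vision.camera('scene');b=vision.camera('top')
f=lambda i,w:cv2.resize(i,None,fx=w,fy=w,interpolation=cv2.INTER_CUBIC)
A=f(a[70:270,80:480],2.0)[:, :800];B=f(b[110:210+90,60:460],2.0)
B=cv2.resize(B,(421,200));A=A
o=np.zeros((600,800,3),np.uint8);o[:400]=A;o[400:,:421]=B
o[400:,430:800]=cv2.resize(b[195:290,335:440],(370,200))
cv2.imwrite('pics/f.png',o[...,::-1]);print(readout.read_state()['position'])"
```

```text
[0.56238548 0.03502384 0.2029314 ]
```

View pics/f.png

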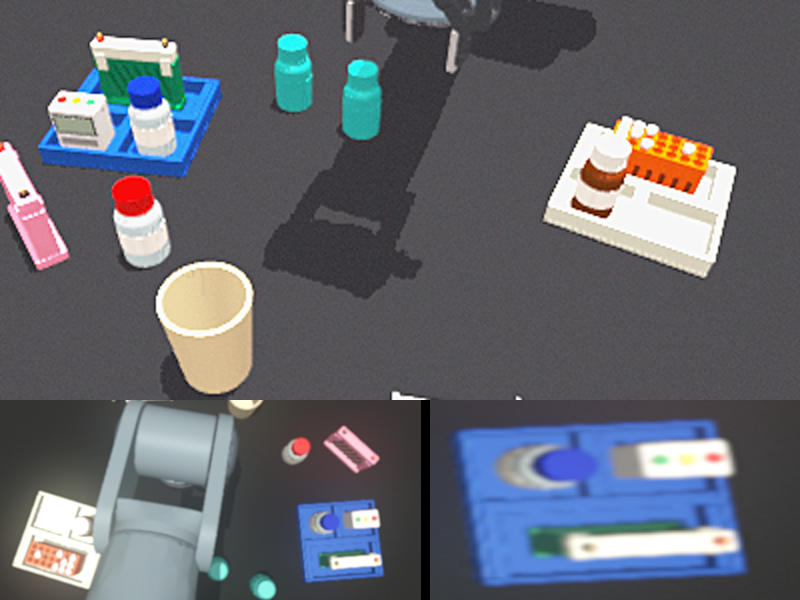

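All five things stand in their bays and pockets. The red-capped bottle, beaker and look-alikes are where they were, and the gripper is clear at 0.2 m. Handing in.

```bash
python3 -c "
from rig import job
print(job.close_job())"
```

```text
the job is handed in; nothing more can be done
None
```

I made up both kits and handed the job in at about 49 s of the 131 s allowed: all five items looked upright in their places in the last pictures, and nothing else was moved.

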